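# Put the draughtsmen away in the games box

### The arm

A 6-joint arm with a two-finger parallel gripper is mounted at the origin on a cart in front of the work surface, level with it; the furniture and walls round the work are solid. World frame = base frame: x ahead of the robot, y to its left, z up, the work surface at z = 0. Lengths are in m, angles in rad, forces in N, time in s.
With the tool pointing down it reaches from about 0.35 to 0.925 m from the base axis. Payload 6.4 kg.
Tool frame: the origin (TCP) lies midway between the tips of the shut fingers; the grasp point (between the pads) lies 19 mm behind it; z points along the fingers, y is the line along which they close (so a half turn about z gives the same grasp; the last joint's range is limited). The gripper opens to 85 mm and grips with 20 to 120 N. Pads are 22 mm wide; open, the fingers measure 114 mm over their backs; the gripper's body (76 mm by 85 mm) begins 54 mm behind the grasp point. The pads swing forward as they close: fully open they stand 13 mm farther back than shut.
Start: joints at [0.957, 0.245, 1.558, -0, 1.339, -0.174], TCP at [0.277, 0.588, 0.231] pointing down, gripper open.
Joint ranges: [-3.13, 3.13], [-1.02, 2.26], [0.13, 2.54], [-0.95, 4.09], [0.21, 2.88], [-2.74, 2.74]. Speed limits (rad/s): [2.57, 2.57, 3.14, 3.14, 3.14, 3.14].

### API

Orientations are given as a unit quaternion [x, y, z, w].
In Python, from workcell import monitor, optics, r, regions_of, place_of gives the robot as it stands. The module is installed in compiled form; this text tells all that it offers.
- The arm moves only by the tool apply_moves, never from a script. Its argument "moves" is a list of rows, each an object of numbers: "jaw": the opening in per cent of the stroke, from 0 (shut) to 100 (fully open); "dx", "dy", "dz": the shift along the tool's x, y, z in mm; "wx", "wy", "wz": the turn, a rotation vector about the tool's x, y, z in rad. A call has 1 to 8 rows; each row shifts and turns the commanded pose from where the row before left it, along the tool's axes as they then stand; what a row does not reach is not made up. A row lasts 1/10 s, in which the tool goes at most 50 mm and 8.59 degrees, less where a joint would pass 70% of its speed; a pose out of reach is approached as far as the arm can. A call with a gripper value outside its range is refused whole. The fingers move at their own pace and stop on an object; "force" is the grip in N (left out, the last holds). Time passes only in rows, so rows that do not move let the fingers close. It gives the time, the measured TCP pose, the force, the opening and the grip force at its end, in the units of the state.
- monitor.sense(): the state, without advancing time (a new reading comes with each control period).
- optics.snapshot(name): name is "scene" or "top" or "wrist"; returns a dict with "img" (480x640x3 uint8, red, green, blue), "fx", "fy", "cx", "cy" (pixels), "extrinsics" (4x4, takes a point from camera to world coordinates). Camera axes: x right, y down, z forward; pixel columns grow to the right and rows downward; lengths in m; the calibration is good to about 2 mm. A picture is of the moment at which its call begins. There is no depth.
- r.job_done(): hands the job in; it is judged then, once.
Trained networks look in a picture, given as the dict that the camera call returned (one of the last four; its "shot" number tells which), for a name from the list of things; names that differ only in an ending like _2 or _b are one class to them, and where a whole thing is asked for, a point or a joint stands for the part that bears it (a point fixed in the world has none). Each returns a list of dicts, best first, with "conf" (0 to 1); they miss things now and then, are a little off and sometimes report something else, mostly with a low value. They report only what shows in the picture. A call takes as long as a camera call. They do not tell look-alikes from the thing itself.
- regions_of(query, picture): "region" (480x640 bool, what is visible of it) and "rect" ([left, top, right, bottom] in pixels, round what is visible of it).
- place_of(query, picture): "uv" ([column, row] in pixels: a listed point, or the origin of a listed thing).
The state is a dict: "t": time; "q": joint angles; "joint_vel": joint speeds; "tau": joint torques, N m; "eef_pos": TCP position; "orientation": TCP orientation; "contact_force": force on the tool from outside, world axes, zero at the start; "wrist_torque": the same for the moment, N m; "gripper_width": finger opening in m; "grip_force": force on a finger pad.
Only numpy, scipy, OpenCV 4.12 (cv2) and the standard library are available. Lean on these libraries where they do the work, as an engineer would, in place of code of your own. Each camera call takes 0.05 s, during which the arm holds its last target. There are 200 camera calls.

### The job

The game is over: put away the four flat round draughtsmen, two white and two black. With the fingertips, sweep each one across the board and over its edge so that it drops into the open drawer of the games box, then push the drawer fully shut. Slide the men, do not pick them up or carry them, and leave the pumpkin that stands on the board, and the things standing round the box, where they are.

Things in the scene. Friction and masses are not known exactly. Their poses are not given: they have to be found in the camera images.
- draughts_box: Chequered wooden games box, 260 x 260 mm and 54 mm high, fixed on the table; its top is the playing board, flat, without any raised border. Origin on the table under its centre; z up. The one drawer is in the side that faces this body's -y.
- box_edge (a point): Middle of the top edge of the box above the drawer, at the height of the board (54 mm above the table). Men swept over this edge in the box's -y direction fall into the drawer. The usable edge is as long as the drawer is wide inside: 90 mm to either side of this point along the box's x.
- drawer (a joint): How far the drawer is out, in m: 0 fully shut, at most 0.08; it starts between 0.060 and 0.078. It comes out along the box's -y, slides with about 1 to 2 N of friction, and stays where it is left.
- drawer_front (a point): On the drawer, moving with it: middle of the outer face of its front, 24.5 mm above the table; axes parallel to the box's. The front is 197 mm wide, 12 mm thick, 6.5 to 42.5 mm above the table; shut, it stands 3 mm proud of the box's side. Push it along +y to shut the drawer. A brass knob, 14 mm across, sticks out 14 mm here along -y; the front is plain beside it.
- pumpkin_center (a point): Small orange pumpkin figurine, 34 mm across and 31 mm high, standing loose on the board; the point is on its axis, 13 mm above its foot. Must not be shifted.
- glue_center (a point): Glue stick standing on the table near the drawer's far corner, 28 mm across and 96 mm high; point half-way up. Bystander.
- pot_a_center (a point): Paint pot with white lid, 37 mm across and 41 mm high, on the table on the side of the box opposite the drawer; point half-way up. Bystander.
- pot_b_center (a point): A second paint pot of the same size, beside the first; point half-way up. Bystander.
- rubber_center (a point): Eraser, 23 x 50 x 12 mm, lying on the table beside the paint pots; point half-way up. Bystander.
- man0_center (a point): Draughtsman, white: a flat round disc, 26 mm across and 9 mm thick, lying flat and loose on the board at the start; point at its centre. All four are treated alike.
- man1_center (a point): Draughtsman, black: a flat round disc, 26 mm across and 9 mm thick, lying flat and loose on the board at the start; point at its centre. All four are treated alike.
- man2_center (a point): Draughtsman, white: a flat round disc, 26 mm across and 9 mm thick, lying flat and loose on the board at the start; point at its centre. All four are treated alike.
- man3_center (a point): Draughtsman, black: a flat round disc, 26 mm across and 9 mm thick, lying flat and loose on the board at the start; point at its centre. All four are treated alike.
- drawer_in (a point): On the drawer, moving with it: centre of its inner floor, 11 mm above the table; axes parallel to the box's. Inside it reaches 90 mm either way along x and 76 mm either way along y; walls up to 35 mm above the table. Only the part outside the box is open from above. The underside of the board is 44 mm above the table, so a man may lie or lean in the drawer and still pass.
Mind the look-alikes: they are no part of the job. Leave any turquoise or yellow look-alike of the part that bears man0_center alone. Leave any turquoise look-alike of the part that bears man3_center alone.

How it is judged:
On the way, in this order (a step that is already met when the one before it is completed fails the run):
1. all four men lie in the drawer (x of man0_center in the frame of drawer_front between -0.095 and 0.095 m and y of man0_center in the frame of drawer_front between 0.008 and 0.168 m and z of man0_center in the frame of drawer_front between -0.0165 and 0.0115 m and x of man1_center in the frame of drawer_front between -0.095 and 0.095 m and y of man1_center in the frame of drawer_front between 0.008 and 0.168 m and z of man1_center in the frame of drawer_front between -0.0165 and 0.0115 m and x of man2_center in the frame of drawer_front between -0.095 and 0.095 m and y of man2_center in the frame of drawer_front between 0.008 and 0.168 m and z of man2_center in the frame of drawer_front between -0.0165 and 0.0115 m and x of man3_center in the frame of drawer_front between -0.095 and 0.095 m and y of man3_center in the frame of drawer_front between 0.008 and 0.168 m and z of man3_center in the frame of drawer_front between -0.0165 and 0.0115 m), for 0.2 s.
2. the drawer is shut (value of joint drawer below 0.005 m), for 0.2 s.
At the end, for the whole second after the job is handed in: All four men lie at rest inside the drawer, below the underside of the board; the drawer is out by less than 5 mm; the pumpkin stands upright on the board within 15 mm of where it was (all of step 1 and value of joint drawer below 0.005 m and distance of pumpkin_center from where it was at the start of the episode below 0.015 m and angle between pumpkin_center's own z axis and vertical below 0.3 rad and linear speed of each of man0, man1, man2, man3 below 0.05 m/s); the robot touches nothing.
It fails at once if a man is lifted more than 25 mm off the board (height (world z) of any of man0_center, man1_center, man2_center, man3_center above 0.084 m).
It fails at once if the pumpkin is shifted by more than 15 mm (distance of pumpkin_center from where it was at the start of the episode above 0.015 m).
It fails at once if a thing standing round the box is shifted by more than 15 mm (distance of any of glue_center, pot_a_center, pot_b_center, rubber_center from where it was at the start of the episode above 0.015 m).
It also fails if it takes over 61 s, if anything falls off the work surface, if the arm or the gripper's body presses on something with over 40 N, if the wrist force passes 120 N, or if a joint passes its speed limit or range.

## Working session

There is one attempt and no reset: what is moved stays moved. The work goes in short steps, Python scripts to look and compute and a tool call to move; the robot and the scene stay as the last step left them, time stands still between calls to the robot, and variables do not carry over. Pictures are saved under pics/ and viewed, at most 10 in all, crops included, and the job is handed in when it is done.

Besides the shell and the picture viewer there is one more tool, called after ">>>" as name(argument=value, ...) on one line, values as JSON. apply_moves: Moves the arm, as the interface text tells. Its arguments: {"type":"object","properties":{"moves":{"type":"array","items":{"type":"object","properties":{"jaw":{"type":"number"},"dx":{"type":"number"},"dy":{"type":"number"},"dz":{"type":"number"},"wx":{"type":"number"},"wy":{"type":"number"},"wz":{"type":"number"}}}},"force":{"type":"number"}},"required":["moves"]}

```bash
mkdir -p pics
cat > h.py <<'E'
import numpy as np, cv2
from workcell import monitor, optics, r, regions_of, place_of
def ray(p,uv,z):
    E=np.array(p["extrinsics"]);d=E[:3,:3]@np.array([(uv[0]-p["cx"])/p["fx"],(uv[1]-p["cy"])/p["fy"],1.0]);o=E[:3,3]
    return o+d*(z-o[2])/d[2]
def save(p,n,crop=None,s=1):
    im=p["img"][:,:,::-1]
    if crop: im=im[crop[1]:crop[3],crop[0]:crop[2]]
    cv2.imwrite(f"pics/{n}.png",cv2.resize(im,None,fx=s,fy=s,interpolation=cv2.INTER_CUBIC))
E
python3 - <<'E'
from h import *
p=optics.snapshot("top");save(p,"top0")
q=optics.snapshot("scene");save(q,"scene0")
for n,z in [("draughts_box",0),("box_edge",.054),("drawer_front",.0245),("pumpkin_center",.067),("glue_center",.048),("pot_a_center",.02),("rubber_center",.006),("man0_center",.0585),("man1_center",.0585),("drawer_in",.011)]:
    for nm,c in (("top",p),("scene",q)):
        for d in place_of(n,c)[:7]:
            print(n,nm,round(d["conf"],2),np.round(d["uv"]),np.round(ray(c,d["uv"],z),3))
s=monitor.sense();print(s["t"],s["eef_pos"],s["orientation"])
E
```

```text
draughts_box top 0.97 [351. 246.] [ 0.559 -0.027  0.   ]
draughts_box scene 0.73 [350. 302.] [ 0.552 -0.032 -0.   ]
box_edge top 0.76 [423. 270.] [ 0.509 -0.145  0.054]
box_edge scene 0.94 [400. 328.] [ 0.511 -0.148  0.054]
drawer_front top 0.66 [452. 286.] [ 0.483 -0.203  0.024]
drawer_front top 0.61 [473. 210.] [ 0.623 -0.249  0.024]
drawer_front top 0.19 [279. 183.] [0.67  0.107 0.024]
drawer_front scene 0.88 [428. 369.] [ 0.491 -0.209  0.024]
pumpkin_center scene 0.76 [361. 282.] [ 0.546 -0.054  0.067]
glue_center top 0.92 [473. 210.] [ 0.617 -0.24   0.048]
glue_center scene 0.66 [484. 312.] [ 0.618 -0.236  0.048]
pot_a_center top 0.82 [240. 246.] [0.555 0.176 0.02 ]
pot_a_center scene 0.74 [344. 240.] [0.658 0.052 0.02 ]
pot_a_center scene 0.6 [256. 244.] [0.555 0.178 0.02 ]
rubber_center top 0.75 [281. 182.] [0.678 0.103 0.006]
rubber_center scene 0.39 [321. 226.] [0.679 0.118 0.006]
man0_center top 0.67 [306. 253.] [0.537 0.058 0.058]
man0_center top 0.65 [363. 292.] [ 0.47  -0.039  0.058]
man0_center top 0.56 [309. 365.] [0.35  0.052 0.058]
man0_center top 0.44 [365. 366.] [ 0.348 -0.041  0.058]
man0_center scene 0.73 [326. 313.] [ 0.467 -0.041  0.058]
man0_center scene 0.62 [281. 393.] [ 0.318 -0.072  0.058]
man0_center scene 0.55 [300. 261.] [0.535 0.059 0.058]
man0_center scene 0.47 [233. 358.] [0.322 0.019 0.058]
man1_center top 0.56 [306. 255.] [0.534 0.058 0.058]
man1_center scene 0.68 [303. 262.] [0.537 0.054 0.058]
drawer_in top 0.34 [280. 181.] [0.679 0.106 0.011]
drawer_in scene 0.87 [389. 338.] [ 0.517 -0.129  0.011]
1.1 [0.27673469 0.58817571 0.2313092 ] [2.18117199e-01 9.75922583e-01 1.37001080e-05 1.10479765e-05]
```

View pics/top0.png

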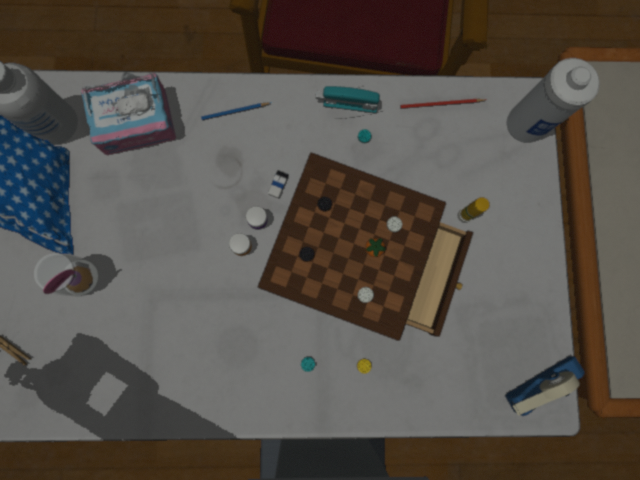

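View pics/scene0.png

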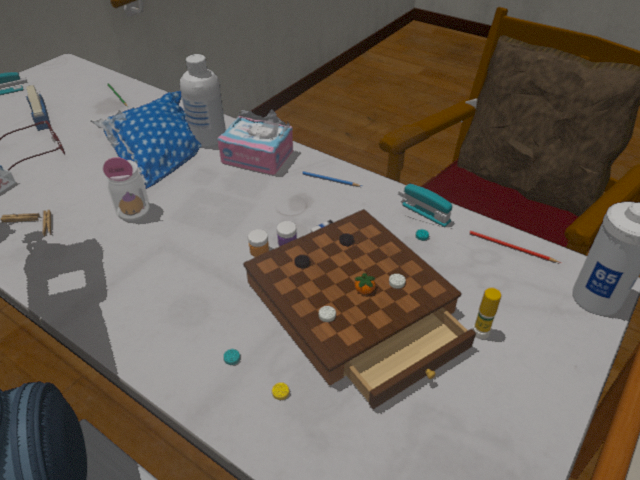

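Run:
```python
from h import *
p=optics.snapshot("top");save(p,"top1",(240,160,500,390),3)
```

```text
(no output)
```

View pics/top1.png

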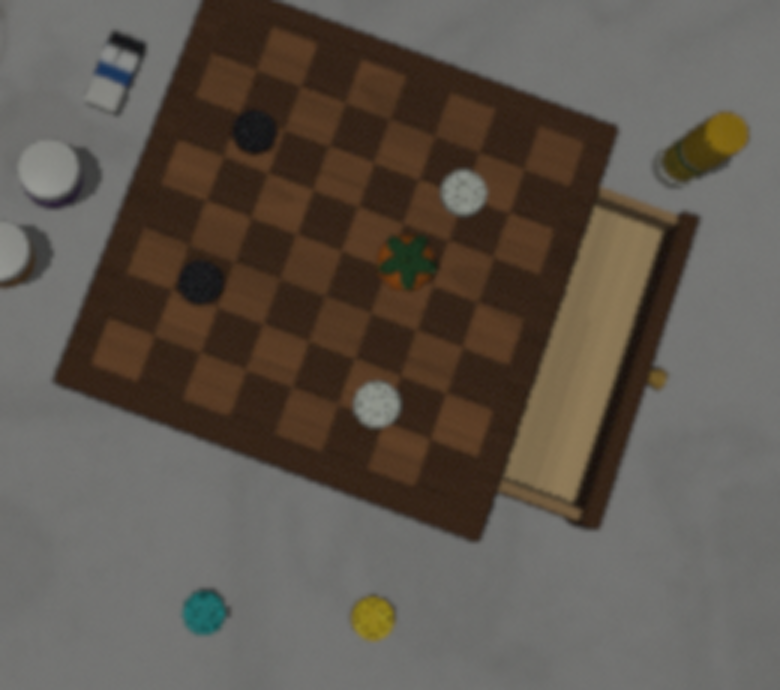

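The men are the four discs on the board: black (325,204) and (307,254), white (394,224) and (365,295). The discs at (308,364), (364,366) and (364,136) are turquoise or yellow look-alikes on the table. The pumpkin is at (376,247), the drawer is open to the right, and the glue stick stands at (473,210), by the drawer's far corner.

Run:
```python
from h import *
import json
p=optics.snapshot("top");s=monitor.sense()
c=np.array([[311,153.5],[445.7,202.3],[400,340.3],[258.3,286.7]])
W=np.array([ray(p,x,.054) for x in c]);print(W.round(3))
# box: -x,+y far-left.. corners: 311=(?)  drawer side = corners 1,2 ; -y dir
cen=W.mean(0)
yv=((W[0]+W[3])-(W[1]+W[2]))[:2];xv=((W[1]+W[0])-(W[2]+W[3]))[:2]
print(np.linalg.norm(yv)/2,np.linalg.norm(xv)/2)
# x = y rotated -90
ay=np.arctan2(yv[1],yv[0])-np.pi/2; ax=np.arctan2(xv[1],xv[0]); a=(ay+ax)/2
print("cen",cen,"yaws",ay,ax)
R=np.array([[np.cos(a),-np.sin(a)],[np.sin(a),np.cos(a)]])
json.dump(dict(c=cen[:2].tolist(),a=a),open("box.json","w"))
def b(uv,z): w=ray(p,uv,z)[:2]; return w.round(4),(R.T@(w-cen[:2])).round(4)
g=lambda x,y:(240+x/3,160+y/3)
for n,uv,z in [("bk1",g(254,131),.063),("bk2",g(201,282),.063),("wh1",g(464,191),.063),("wh2",g(376,404),.063),("pump",g(407,261),.08),("glueTop",g(726,134),.096),("gluebase",g(675,170),0.),("frontA",g(697,217),.0425),("frontB",g(598,528),.0425),("potA",g(50,168),.041),("potB",g(3,250),.041),("rub",g(115,72),.012)]: print(n,*b(uv,z))
print("tool x",s["orientation"])
```

```text
[[ 0.717  0.049  0.054]
 [ 0.629 -0.19   0.054]
 [ 0.389 -0.102  0.054]
 [ 0.48   0.139  0.054]]
0.25569781795973806 0.2548096850184172
cen [ 0.55380928 -0.02613526  0.054     ] yaws -0.3560381961194372 -0.3575566252927283
bk1 [0.6232 0.0252] [0.0471 0.0724]
bk2 [0.5348 0.0558] [-0.0464  0.0702]
wh1 [ 0.5884 -0.0964] [ 0.0569 -0.0537]
wh2 [ 0.4656 -0.043 ] [-0.0767 -0.0466]
pump [ 0.5448 -0.0597] [ 0.0033 -0.0346]
glueTop [ 0.6153 -0.2393] [ 0.1321 -0.1783]
gluebase [ 0.6148 -0.2419] [ 0.1325 -0.1809]
frontA [ 0.5773 -0.2392] [ 0.0965 -0.1915]
frontB [ 0.3959 -0.1723] [-0.0969 -0.1921]
potA [0.6054 0.1447] [-0.0114  0.178 ]
potB [0.5563 0.1712] [-0.0666  0.1857]
rub [0.6722 0.1083] [0.064  0.1673]
tool x [ 2.18106954e-01  9.75924872e-01 -1.24015371e-05 -1.55060930e-05]
```

>>> apply_moves(moves=[{"wz": 0.14, "jaw": 18}, {"wz": 0.14}, {"wz": 0.14}, {"wz": 0.14}, {"wz": 0.14}, {"wz": 0.14}, {"wz": 0.14}, {"wz": 0.14}], force=30)

```text
schema error: expected keys jaw, dx, dy, dz, wx, wy, wz
```

>>> apply_moves(moves=[{"wz": 0.14, "jaw": 18}, {"wz": 0.14}, {"wz": 0.087}, {"dy": 33, "dx": -30}, {"dy": 33, "dx": -30}, {"dy": 33, "dx": -30}, {"dy": 33, "dx": -30}, {"dy": 33, "dx": -30}])

```text
schema error: expected keys jaw, dx, dy, dz, wx, wy, wz
```

>>> apply_moves(moves=[{"dy": 33, "dx": -30}, {"dy": 33, "dx": -30}, {"dy": 33, "dx": -30}, {"dy": 33, "dx": -30}, {"dy": 33, "dx": -30}, {"dy": 33, "dx": -30}, {"dy": 33, "dx": -30}, {"dy": 33, "dx": -30}])

```text
schema error: expected keys jaw, dx, dy, dz, wx, wy, wz
```

```bash
cat >> h.py <<'E'
import json
from scipy.spatial.transform import Rotation as Rn
B=json.load(open("box.json"));RB=np.array([[np.cos(B["a"]),-np.sin(B["a"])],[np.sin(B["a"]),np.cos(B["a"])]])
def bx(w): return RB.T@(np.array(w)[:2]-B["c"])
def st():
    s=monitor.sense();R=Rn.from_quat(s["orientation"]).as_matrix()
    print("t",round(s["t"],2),"box",bx(s["eef_pos"]).round(4),"z",s["eef_pos"][2].round(4),"yaw err",np.arctan2(R[1,1],R[0,1])-B["a"],"tilt",R[:2,2].round(3),"F",np.round(s["contact_force"],1),"w",s["gripper_width"])
E
python3 -c "
from h import *
st()"
```

```text
t 1.2 box [-0.4742  0.4788] z 0.2313 yaw err 1.4878451310637375 tilt [-0. -0.] F [ 0.   0.  -0.7] w 0.08534647447462441
```

All seven keys are needed in each row.

>>> apply_moves(moves=[{"jaw": 18, "dx": 0, "dy": 0, "dz": 0, "wx": 0, "wy": 0, "wz": 0.14}, {"jaw": 18, "dx": 0, "dy": 0, "dz": 0, "wx": 0, "wy": 0, "wz": 0.14}, {"jaw": 18, "dx": 0, "dy": 0, "dz": 0, "wx": 0, "wy": 0, "wz": 0.14}, {"jaw": 18, "dx": 0, "dy": 0, "dz": 0, "wx": 0, "wy": 0, "wz": 0.14}, {"jaw": 18, "dx": 0, "dy": 0, "dz": 0, "wx": 0, "wy": 0, "wz": 0.14}, {"jaw": 18, "dx": 0, "dy": 0, "dz": 0, "wx": 0, "wy": 0, "wz": 0.14}, {"jaw": 18, "dx": 0, "dy": 0, "dz": 0, "wx": 0, "wy": 0, "wz": 0.14}, {"jaw": 18, "dx": 0, "dy": 0, "dz": 0, "wx": 0, "wy": 0, "wz": 0.14}], force=30)

```text
t: 2.0
eef_pos: [0.2768, 0.5881, 0.2313]
orientation: [0.705, 0.709, -0.0, -0.0]
contact_force: [0.3, 0.9, -0.8]
gripper_width: 0.0152
grip_force: 0.0
```

>>> apply_moves(moves=[{"jaw": 18, "dx": 0, "dy": 0, "dz": 0, "wx": 0, "wy": 0, "wz": 0.14}, {"jaw": 18, "dx": 0, "dy": 0, "dz": 0, "wx": 0, "wy": 0, "wz": 0.14}, {"jaw": 18, "dx": 0, "dy": 0, "dz": 0, "wx": 0, "wy": 0, "wz": 0.088}, {"jaw": 18, "dx": -30, "dy": 33, "dz": 0, "wx": 0, "wy": 0, "wz": 0}, {"jaw": 18, "dx": -30, "dy": 33, "dz": 0, "wx": 0, "wy": 0, "wz": 0}, {"jaw": 18, "dx": -30, "dy": 33, "dz": 0, "wx": 0, "wy": 0, "wz": 0}, {"jaw": 18, "dx": -30, "dy": 33, "dz": 0, "wx": 0, "wy": 0, "wz": 0}, {"jaw": 18, "dx": -30, "dy": 33, "dz": 0, "wx": 0, "wy": 0, "wz": 0}])

```text
t: 2.8
eef_pos: [0.3794, 0.3884, 0.2315]
orientation: [0.821, 0.57, 0.0, 0.0]
contact_force: [1.0, 0.4, -0.0]
gripper_width: 0.0154
grip_force: 0.0
```

>>> apply_moves(moves=[{"jaw": 18, "dx": -30, "dy": 33, "dz": 0, "wx": 0, "wy": 0, "wz": 0}, {"jaw": 18, "dx": -30, "dy": 33, "dz": 0, "wx": 0, "wy": 0, "wz": 0}, {"jaw": 18, "dx": -30, "dy": 33, "dz": 0, "wx": 0, "wy": 0, "wz": 0}, {"jaw": 18, "dx": -30, "dy": 33, "dz": 0, "wx": 0, "wy": 0, "wz": 0}, {"jaw": 18, "dx": -30, "dy": 33, "dz": 0, "wx": 0, "wy": 0, "wz": 0}, {"jaw": 18, "dx": -30, "dy": 33, "dz": 0, "wx": 0, "wy": 0, "wz": 0}, {"jaw": 18, "dx": -30, "dy": 33, "dz": 0, "wx": 0, "wy": 0, "wz": 0}, {"jaw": 18, "dx": -30, "dy": 33, "dz": 0, "wx": 0, "wy": 0, "wz": 0}])

```text
t: 3.6
eef_pos: [0.543, 0.071, 0.2316]
orientation: [0.821, 0.57, 0.0, 0.0]
contact_force: [0.4, 0.3, -1.0]
gripper_width: 0.0154
grip_force: 0.0
```

```bash
python3 -c "
from h import *
st()"
```

```text
t 3.6 box [-0.0441  0.0873] z 0.2316 yaw err -0.0004285742937978898 tilt [0.001 0.   ] F [ 0.4  0.3 -1. ] w 0.015359806526612145
```

>>> apply_moves(moves=[{"jaw": 18, "dx": -33, "dy": 33, "dz": 20, "wx": 0, "wy": 0, "wz": 0}, {"jaw": 18, "dx": -33, "dy": 33, "dz": 20, "wx": 0, "wy": 0, "wz": 0}, {"jaw": 18, "dx": -28, "dy": 28, "dz": 20, "wx": 0, "wy": 0, "wz": 0}, {"jaw": 18, "dx": 0, "dy": 0, "dz": 20, "wx": 0, "wy": 0, "wz": 0}, {"jaw": 18, "dx": 0, "dy": 0, "dz": 0, "wx": 0, "wy": 0, "wz": 0}])

```text
t: 4.1
eef_pos: [0.5951, -0.0474, 0.1485]
orientation: [0.822, 0.57, -0.002, -0.003]
contact_force: [0.1, -0.5, -0.4]
gripper_width: 0.0156
grip_force: 0.0
```

```bash
python3 -c "
from h import *
st()
p=optics.snapshot('wrist');save(p,'w0')
for n in ('man0_center','man1_center','pumpkin_center','box_edge'):
  for d in place_of(n,p)[:4]: print(n,round(d['conf'],2),np.round(d['uv']),bx(ray(p,d['uv'],{'p':.067,'b':.054}.get(n[0],.0585))).round(4))
"
```

```text
t 4.1 box [ 0.0461 -0.0055] z 0.1485 yaw err -0.0021966638992867993 tilt [-0.006  0.002] F [ 0.1 -0.5 -0.4] w 0.015563796071301605
man0_center 0.69 [ 41. 320.] [-0.1434 -0.0581]
man0_center 0.56 [138. 303.] [-0.0757 -0.0454]
man1_center 0.56 [159. 114.] [-0.0452  0.0744]
pumpkin_center 0.79 [257. 294.] [ 0.0051 -0.0344]
```

View pics/w0.png

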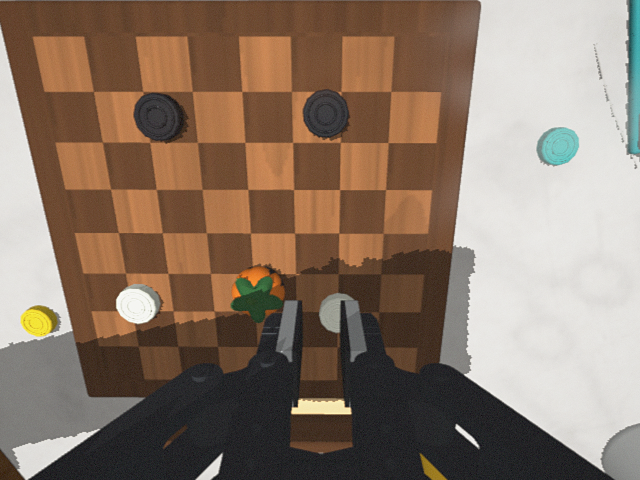

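>>> apply_moves(moves=[{"jaw": 18, "dx": -2, "dy": 13, "dz": 25, "wx": 0, "wy": 0, "wz": 0}, {"jaw": 18, "dx": 0, "dy": 0, "dz": 30, "wx": 0, "wy": 0, "wz": 0}, {"jaw": 18, "dx": 0, "dy": 0, "dz": 26, "wx": 0, "wy": 0, "wz": 0}, {"jaw": 18, "dx": 0, "dy": 0, "dz": 0, "wx": 0, "wy": 0, "wz": 0}, {"jaw": 18, "dx": 0, "dy": 0, "dz": 0, "wx": 0, "wy": 0, "wz": 0}])

```text
t: 4.85
eef_pos: [0.609, -0.0529, 0.0721]
orientation: [0.821, 0.571, 0.0, 0.0]
contact_force: [0.7, 0.1, 0.6]
gripper_width: 0.0156
grip_force: 0.0
```

```bash
python3 -c "
from h import *
st()"
```

```text
t 4.85 box [ 0.0611 -0.0057] z 0.0721 yaw err 0.0006374728566714283 tilt [ 0.001 -0.   ] F [0.7 0.1 0.6] w 0.01564916018626008
```

>>> apply_moves(moves=[{"jaw": 18, "dx": 0, "dy": 0, "dz": 7, "wx": 0, "wy": 0, "wz": 0}, {"jaw": 18, "dx": 0, "dy": 0, "dz": 7, "wx": 0, "wy": 0, "wz": 0}, {"jaw": 18, "dx": 0, "dy": 0, "dz": 1, "wx": 0, "wy": 0, "wz": 0}, {"jaw": 18, "dx": 0, "dy": 0, "dz": 0, "wx": 0, "wy": 0, "wz": 0}])

```text
t: 5.25
eef_pos: [0.6085, -0.0532, 0.0559]
orientation: [0.821, 0.57, -0.0, -0.0]
contact_force: [0.0, 0.2, 0.5]
gripper_width: 0.0155
grip_force: 0.0
```

>>> apply_moves(moves=[{"jaw": 18, "dx": 0, "dy": 0, "dz": 1, "wx": 0, "wy": 0, "wz": 0}, {"jaw": 18, "dx": 0, "dy": 0, "dz": 0, "wx": 0, "wy": 0, "wz": 0}])

```text
t: 5.45
eef_pos: [0.6086, -0.0533, 0.055]
orientation: [0.821, 0.57, 0.0, 0.0]
contact_force: [-0.1, 0.2, -0.2]
gripper_width: 0.0156
grip_force: 0.0
```

>>> apply_moves(moves=[{"jaw": 18, "dx": -10, "dy": -1, "dz": 0, "wx": 0, "wy": 0, "wz": 0}, {"jaw": 18, "dx": -10, "dy": 0, "dz": 0, "wx": 0, "wy": 0, "wz": 0}, {"jaw": 18, "dx": -12, "dy": 0, "dz": 0, "wx": 0, "wy": 0, "wz": 0}, {"jaw": 18, "dx": -12, "dy": 0, "dz": 0, "wx": 0, "wy": 0, "wz": 0}, {"jaw": 18, "dx": -12, "dy": 0, "dz": 0, "wx": 0, "wy": 0, "wz": 0}, {"jaw": 18, "dx": -12, "dy": 0, "dz": 0, "wx": 0, "wy": 0, "wz": 0}, {"jaw": 18, "dx": -12, "dy": 0, "dz": 0, "wx": 0, "wy": 0, "wz": 0}, {"jaw": 18, "dx": -10, "dy": 0, "dz": 0, "wx": 0, "wy": 0, "wz": 0}])

```text
t: 6.25
eef_pos: [0.5757, -0.1383, 0.0549]
orientation: [0.822, 0.57, -0.0, 0.0]
contact_force: [-0.1, 0.2, 0.5]
gripper_width: 0.0149
grip_force: 0.0
```

>>> apply_moves(moves=[{"jaw": 18, "dx": -7, "dy": 0, "dz": 0, "wx": 0, "wy": 0, "wz": 0}, {"jaw": 18, "dx": -6, "dy": 0, "dz": 0, "wx": 0, "wy": 0, "wz": 0}, {"jaw": 18, "dx": -6, "dy": 0, "dz": 0, "wx": 0, "wy": 0, "wz": 0}, {"jaw": 18, "dx": -6, "dy": 0, "dz": 0, "wx": 0, "wy": 0, "wz": 0}, {"jaw": 18, "dx": -5, "dy": 0, "dz": 0, "wx": 0, "wy": 0, "wz": 0}, {"jaw": 18, "dx": 0, "dy": 0, "dz": 0, "wx": 0, "wy": 0, "wz": 0}, {"jaw": 18, "dx": 0, "dy": 0, "dz": 0, "wx": 0, "wy": 0, "wz": 0}])

```text
t: 6.95
eef_pos: [0.5656, -0.1653, 0.0549]
orientation: [0.821, 0.57, 0.0, -0.0]
contact_force: [0.3, 0.4, 0.2]
gripper_width: 0.0151
grip_force: 0.0
```

```bash
python3 -c "
from h import *
st()
p=optics.snapshot('scene');save(p,'s1',(220,200,540,440),2.5)"
```

```text
t 6.95 box [ 0.0597 -0.1263] z 0.0549 yaw err -0.00029124130042562646 tilt [0. 0.] F [0.3 0.4 0.2] w 0.015124280005274717
```

View pics/s1.png

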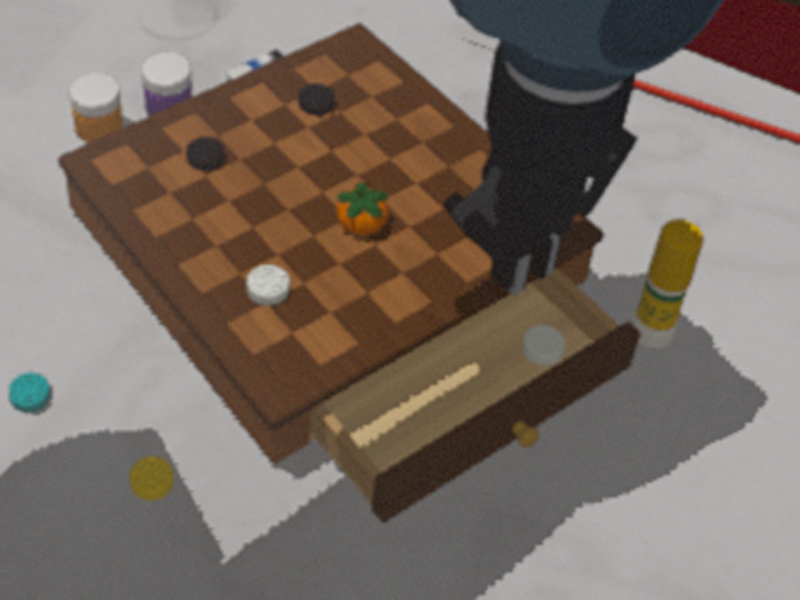

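wh1 is in the drawer at crop (543,345) and the pumpkin has not moved. Next is the near white man.

>>> apply_moves(moves=[{"jaw": 18, "dx": 0, "dy": 0, "dz": -35, "wx": 0, "wy": 0, "wz": 0}, {"jaw": 18, "dx": 0, "dy": 0, "dz": -35, "wx": 0, "wy": 0, "wz": 0}, {"jaw": 18, "dx": 30, "dy": -33, "dz": 0, "wx": 0, "wy": 0, "wz": 0}, {"jaw": 18, "dx": 30, "dy": -33, "dz": 0, "wx": 0, "wy": 0, "wz": 0}, {"jaw": 18, "dx": 30, "dy": -33, "dz": 0, "wx": 0, "wy": 0, "wz": 0}, {"jaw": 18, "dx": 31, "dy": -37, "dz": 0, "wx": 0, "wy": 0, "wz": 0}, {"jaw": 18, "dx": 0, "dy": 0, "dz": 0, "wx": 0, "wy": 0, "wz": 0}, {"jaw": 18, "dx": 0, "dy": 0, "dz": 20, "wx": 0, "wy": 0, "wz": 0}])

```text
t: 7.8
eef_pos: [0.4824, -0.0037, 0.1074]
orientation: [0.821, 0.571, 0.002, 0.003]
contact_force: [0.3, 0.0, -0.8]
gripper_width: 0.0155
grip_force: 0.0
```

```bash
python3 -c "
from h import *
st()"
```

```text
t 7.8 box [-0.0748 -0.0039] z 0.1074 yaw err 0.002561922426189134 tilt [ 0.007 -0.002] F [ 0.3  0.  -0.8] w 0.015480904822671879
```

>>> apply_moves(moves=[{"jaw": 18, "dx": 0, "dy": -2, "dz": 25, "wx": 0, "wy": 0, "wz": 0}, {"jaw": 18, "dx": 0, "dy": 0, "dz": 20, "wx": 0, "wy": 0, "wz": 0}, {"jaw": 18, "dx": 0, "dy": 0, "dz": 5, "wx": 0, "wy": 0, "wz": 0}, {"jaw": 18, "dx": 0, "dy": 0, "dz": 0, "wx": 0, "wy": 0, "wz": 0}, {"jaw": 18, "dx": 0, "dy": 0, "dz": 0, "wx": 0, "wy": 0, "wz": 0}])

```text
t: 8.3
eef_pos: [0.4793, -0.004, 0.0554]
orientation: [0.821, 0.57, 0.0, 0.0]
contact_force: [0.3, 0.3, -0.0]
gripper_width: 0.0155
grip_force: 0.0
```

>>> apply_moves(moves=[{"jaw": 18, "dx": -10, "dy": 0, "dz": 0, "wx": 0, "wy": 0, "wz": 0}, {"jaw": 18, "dx": -10, "dy": 0, "dz": 0, "wx": 0, "wy": 0, "wz": 0}, {"jaw": 18, "dx": -12, "dy": 2, "dz": 0, "wx": 0, "wy": 0, "wz": 0}, {"jaw": 18, "dx": -12, "dy": 3, "dz": 0, "wx": 0, "wy": 0, "wz": 0}, {"jaw": 18, "dx": -12, "dy": 3, "dz": 0, "wx": 0, "wy": 0, "wz": 0}, {"jaw": 18, "dx": -12, "dy": 3, "dz": 0, "wx": 0, "wy": 0, "wz": 0}, {"jaw": 18, "dx": -12, "dy": 2, "dz": 0, "wx": 0, "wy": 0, "wz": 0}, {"jaw": 18, "dx": -12, "dy": 0, "dz": 0, "wx": 0, "wy": 0, "wz": 0}])

```text
t: 9.1
eef_pos: [0.4586, -0.0957, 0.055]
orientation: [0.822, 0.57, 0.0, 0.0]
contact_force: [-0.9, -0.8, 0.4]
gripper_width: 0.0154
grip_force: 0.0
```

>>> apply_moves(moves=[{"jaw": 18, "dx": -7, "dy": 0, "dz": 0, "wx": 0, "wy": 0, "wz": 0}, {"jaw": 18, "dx": -6, "dy": 0, "dz": 0, "wx": 0, "wy": 0, "wz": 0}, {"jaw": 18, "dx": -6, "dy": 0, "dz": 0, "wx": 0, "wy": 0, "wz": 0}, {"jaw": 18, "dx": -6, "dy": 0, "dz": 0, "wx": 0, "wy": 0, "wz": 0}, {"jaw": 18, "dx": -5, "dy": 0, "dz": 0, "wx": 0, "wy": 0, "wz": 0}, {"jaw": 18, "dx": 0, "dy": 0, "dz": 0, "wx": 0, "wy": 0, "wz": 0}, {"jaw": 18, "dx": 0, "dy": 0, "dz": 0, "wx": 0, "wy": 0, "wz": 0}])

```text
t: 9.8
eef_pos: [0.4482, -0.1225, 0.0549]
orientation: [0.821, 0.57, 0.0, -0.0]
contact_force: [-0.5, -0.1, -0.7]
gripper_width: 0.0152
grip_force: 0.0
```

```bash
python3 -c "
from h import *
st()
p=optics.snapshot('scene');save(p,'s2',(220,200,540,440),2.5)"
```

```text
t 9.8 box [-0.0653 -0.1272] z 0.0549 yaw err -0.00021491357046077297 tilt [-0.  0.] F [-0.5 -0.1 -0.7] w 0.01515955917326669
```

View pics/s2.png

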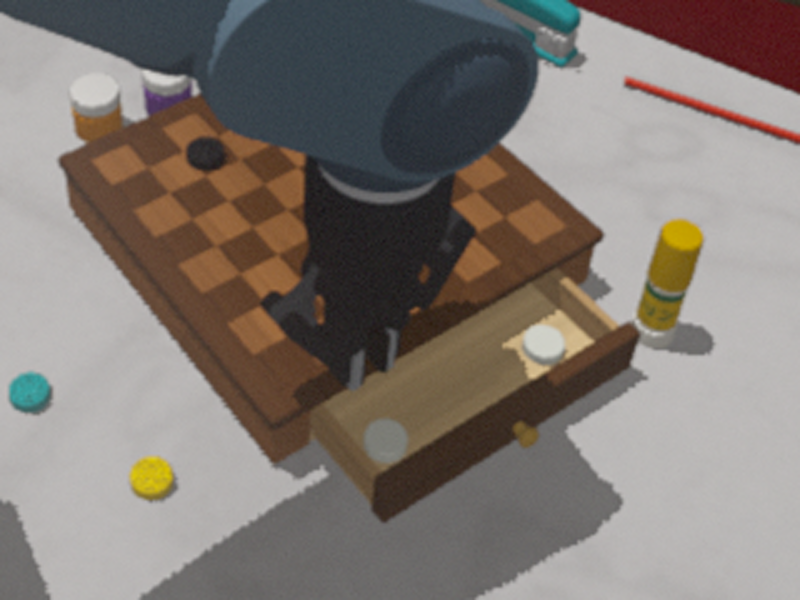

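Both white men are in the drawer, at crop (543,343) and (385,440). Next is the black man at box (-46, 72) mm.

>>> apply_moves(moves=[{"jaw": 18, "dx": 0, "dy": 0, "dz": -35, "wx": 0, "wy": 0, "wz": 0}, {"jaw": 18, "dx": 20, "dy": 0, "dz": -35, "wx": 0, "wy": 0, "wz": 0}, {"jaw": 18, "dx": 40, "dy": 0, "dz": 0, "wx": 0, "wy": 0, "wz": 0}, {"jaw": 18, "dx": 45, "dy": 5, "dz": 0, "wx": 0, "wy": 0, "wz": 0}, {"jaw": 18, "dx": 45, "dy": 5, "dz": 0, "wx": 0, "wy": 0, "wz": 0}, {"jaw": 18, "dx": 45, "dy": 5, "dz": 0, "wx": 0, "wy": 0, "wz": 0}, {"jaw": 18, "dx": 44, "dy": 4, "dz": 0, "wx": 0, "wy": 0, "wz": 0}, {"jaw": 18, "dx": 0, "dy": 0, "dz": 20, "wx": 0, "wy": 0, "wz": 0}])

```text
t: 10.65
eef_pos: [0.5533, 0.099, 0.1078]
orientation: [0.82, 0.573, 0.003, 0.002]
contact_force: [-0.1, -0.5, -0.8]
gripper_width: 0.0156
grip_force: 0.0
```

```bash
python3 -c "
from h import *
st()"
```

```text
t 10.65 box [-0.0442  0.1171] z 0.1078 yaw err 0.005532928946605953 tilt [0.008 0.001] F [-0.1 -0.5 -0.8] w 0.015623178481550235
```

>>> apply_moves(moves=[{"jaw": 18, "dx": 0, "dy": 0, "dz": 25, "wx": 0, "wy": 0, "wz": 0}, {"jaw": 18, "dx": 0, "dy": 0, "dz": 20, "wx": 0, "wy": 0, "wz": 0}, {"jaw": 18, "dx": 0, "dy": 0, "dz": 5, "wx": 0, "wy": 0, "wz": 0}, {"jaw": 18, "dx": 0, "dy": 0, "dz": 0, "wx": 0, "wy": 0, "wz": 0}, {"jaw": 18, "dx": 0, "dy": 0, "dz": 0, "wx": 0, "wy": 0, "wz": 0}])

```text
t: 11.15
eef_pos: [0.5496, 0.095, 0.0551]
orientation: [0.821, 0.57, 0.0, 0.0]
contact_force: [0.3, -1.1, 0.3]
gripper_width: 0.0154
grip_force: 0.0
```

>>> apply_moves(moves=[{"jaw": 18, "dx": -10, "dy": 0, "dz": 0, "wx": 0, "wy": 0, "wz": 0}, {"jaw": 18, "dx": -10, "dy": 0, "dz": 0, "wx": 0, "wy": 0, "wz": 0}, {"jaw": 18, "dx": -12, "dy": -2, "dz": 0, "wx": 0, "wy": 0, "wz": 0}, {"jaw": 18, "dx": -12, "dy": -3, "dz": 0, "wx": 0, "wy": 0, "wz": 0}, {"jaw": 18, "dx": -12, "dy": -3, "dz": 0, "wx": 0, "wy": 0, "wz": 0}, {"jaw": 18, "dx": -12, "dy": -3, "dz": 0, "wx": 0, "wy": 0, "wz": 0}, {"jaw": 18, "dx": -12, "dy": -3, "dz": 0, "wx": 0, "wy": 0, "wz": 0}, {"jaw": 18, "dx": -12, "dy": -2, "dz": 0, "wx": 0, "wy": 0, "wz": 0}])

```text
t: 11.95
eef_pos: [0.5016, 0.0133, 0.0549]
orientation: [0.821, 0.57, -0.0, -0.0]
contact_force: [0.7, -0.4, 0.8]
gripper_width: 0.0154
grip_force: 0.1
```

```bash
python3 -c "
from h import *
st()"
```

```text
t 11.95 box [-0.0627  0.0187] z 0.0549 yaw err -0.0003350822033356682 tilt [-0.  0.] F [ 0.7 -0.4  0.8] w 0.015436453599923107
```

>>> apply_moves(moves=[{"jaw": 18, "dx": -12, "dy": 0, "dz": 0, "wx": 0, "wy": 0, "wz": 0}, {"jaw": 18, "dx": -12, "dy": 0, "dz": 0, "wx": 0, "wy": 0, "wz": 0}, {"jaw": 18, "dx": -12, "dy": 0, "dz": 0, "wx": 0, "wy": 0, "wz": 0}, {"jaw": 18, "dx": -12, "dy": 0, "dz": 0, "wx": 0, "wy": 0, "wz": 0}, {"jaw": 18, "dx": -12, "dy": 0, "dz": 0, "wx": 0, "wy": 0, "wz": 0}, {"jaw": 18, "dx": -12, "dy": 0, "dz": 0, "wx": 0, "wy": 0, "wz": 0}, {"jaw": 18, "dx": -12, "dy": 0, "dz": 0, "wx": 0, "wy": 0, "wz": 0}, {"jaw": 18, "dx": -12, "dy": 2, "dz": 0, "wx": 0, "wy": 0, "wz": 0}])

```text
t: 12.75
eef_pos: [0.4702, -0.0774, 0.0549]
orientation: [0.821, 0.57, -0.0, -0.0]
contact_force: [0.0, 0.0, -0.1]
gripper_width: 0.0156
grip_force: 0.1
```

>>> apply_moves(moves=[{"jaw": 18, "dx": -9, "dy": 4, "dz": 0, "wx": 0, "wy": 0, "wz": 0}, {"jaw": 18, "dx": -9, "dy": 4, "dz": 0, "wx": 0, "wy": 0, "wz": 0}, {"jaw": 18, "dx": -9, "dy": 4, "dz": 0, "wx": 0, "wy": 0, "wz": 0}, {"jaw": 18, "dx": -7, "dy": 0, "dz": 0, "wx": 0, "wy": 0, "wz": 0}, {"jaw": 18, "dx": -6, "dy": 0, "dz": 0, "wx": 0, "wy": 0, "wz": 0}, {"jaw": 18, "dx": -6, "dy": 0, "dz": 0, "wx": 0, "wy": 0, "wz": 0}, {"jaw": 18, "dx": -3, "dy": 0, "dz": 0, "wx": 0, "wy": 0, "wz": 0}, {"jaw": 18, "dx": 0, "dy": 0, "dz": 0, "wx": 0, "wy": 0, "wz": 0}])

```text
t: 13.55
eef_pos: [0.4647, -0.1268, 0.0549]
orientation: [0.822, 0.57, 0.0, -0.0]
contact_force: [-0.2, 0.1, 0.7]
gripper_width: 0.0153
grip_force: 0.0
```

```bash
python3 -c "
from h import *
st()
p=optics.snapshot('scene');save(p,'s3',(220,200,540,440),2.5)"
```

```text
t 13.55 box [-0.0484 -0.1255] z 0.0549 yaw err -0.0005921584921917411 tilt [0. 0.] F [-0.2  0.1  0.7] w 0.01525225623107586
```

View pics/s3.png

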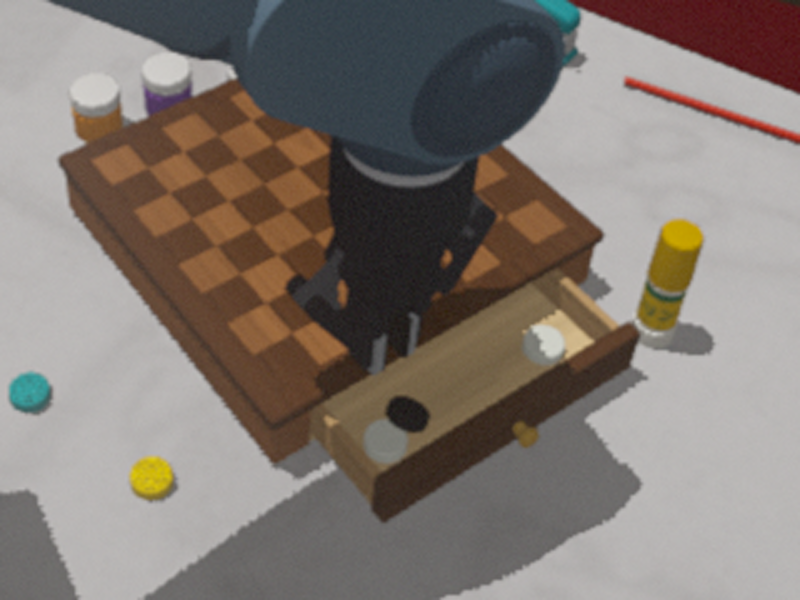

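Three men are in, with the black one at crop (407,413). Last is the black man at box (47, 72) mm.

>>> apply_moves(moves=[{"jaw": 18, "dx": 0, "dy": 0, "dz": -35, "wx": 0, "wy": 0, "wz": 0}, {"jaw": 18, "dx": 0, "dy": 0, "dz": -40, "wx": 0, "wy": 0, "wz": 0}, {"jaw": 18, "dx": 42, "dy": 20, "dz": 0, "wx": 0, "wy": 0, "wz": 0}, {"jaw": 18, "dx": 42, "dy": 20, "dz": 0, "wx": 0, "wy": 0, "wz": 0}, {"jaw": 18, "dx": 42, "dy": 20, "dz": 0, "wx": 0, "wy": 0, "wz": 0}, {"jaw": 18, "dx": 42, "dy": 20, "dz": 0, "wx": 0, "wy": 0, "wz": 0}, {"jaw": 18, "dx": 42, "dy": 17, "dz": 0, "wx": 0, "wy": 0, "wz": 0}, {"jaw": 18, "dx": 29, "dy": 0, "dz": 10, "wx": 0, "wy": 0, "wz": 0}])

```text
t: 14.4
eef_pos: [0.6425, 0.0656, 0.1215]
orientation: [0.821, 0.571, 0.002, 0.001]
contact_force: [0.5, 0.6, 0.6]
gripper_width: 0.0157
grip_force: 0.0
```

>>> apply_moves(moves=[{"jaw": 18, "dx": 0, "dy": 0, "dz": 0, "wx": 0, "wy": 0, "wz": 0}, {"jaw": 18, "dx": 0, "dy": 0, "dz": 10, "wx": 0, "wy": 0, "wz": 0}, {"jaw": 18, "dx": 0, "dy": 0, "dz": 0, "wx": 0, "wy": 0, "wz": 0}])

```text
t: 14.7
eef_pos: [0.6377, 0.0628, 0.108]
orientation: [0.822, 0.57, -0.001, -0.001]
contact_force: [0.4, -0.4, -0.6]
gripper_width: 0.0154
grip_force: 0.0
```

```bash
python3 -c "
from h import *
st()
p=optics.snapshot('wrist')
for n,z in (('man1_center',.0585),('pumpkin_center',.067)):
  for d in place_of(n,p)[:3]: print(n,round(d['conf'],2),np.round(d['uv']),bx(ray(p,d['uv'],z)).round(4))"
```

```text
t 14.7 box [0.0475 0.1126] z 0.108 yaw err -0.0008288429398994324 tilt [-0.003 -0.   ] F [ 0.4 -0.4 -0.6] w 0.01536540808114895
```

>>> apply_moves(moves=[{"jaw": 18, "dx": 0, "dy": 0, "dz": 25, "wx": 0, "wy": 0, "wz": 0}, {"jaw": 18, "dx": 0, "dy": 0, "dz": 20, "wx": 0, "wy": 0, "wz": 0}, {"jaw": 18, "dx": 0, "dy": 0, "dz": 9, "wx": 0, "wy": 0, "wz": 0}, {"jaw": 18, "dx": 0, "dy": 0, "dz": 0, "wx": 0, "wy": 0, "wz": 0}, {"jaw": 18, "dx": 0, "dy": 0, "dz": 0, "wx": 0, "wy": 0, "wz": 0}])

```text
t: 15.35
eef_pos: [0.6397, 0.063, 0.0567]
orientation: [0.822, 0.57, 0.0, 0.0]
contact_force: [0.5, -0.7, 0.0]
gripper_width: 0.0155
grip_force: 0.0
```

>>> apply_moves(moves=[{"jaw": 18, "dx": -10, "dy": 0, "dz": 0, "wx": 0, "wy": 0, "wz": 0}, {"jaw": 18, "dx": -10, "dy": 0, "dz": 0, "wx": 0, "wy": 0, "wz": 0}, {"jaw": 18, "dx": -12, "dy": 3, "dz": 0, "wx": 0, "wy": 0, "wz": 0}, {"jaw": 18, "dx": -12, "dy": 3, "dz": 0, "wx": 0, "wy": 0, "wz": 0}, {"jaw": 18, "dx": -12, "dy": 3, "dz": 0, "wx": 0, "wy": 0, "wz": 0}, {"jaw": 18, "dx": -12, "dy": 3, "dz": 0, "wx": 0, "wy": 0, "wz": 0}, {"jaw": 18, "dx": -12, "dy": 3, "dz": 0, "wx": 0, "wy": 0, "wz": 0}, {"jaw": 18, "dx": -12, "dy": 2, "dz": 0, "wx": 0, "wy": 0, "wz": 0}])

```text
t: 16.15
eef_pos: [0.6229, -0.03, 0.0559]
orientation: [0.822, 0.57, 0.0, 0.0]
contact_force: [-0.3, 0.6, -1.2]
gripper_width: 0.0154
grip_force: 0.1
```

>>> apply_moves(moves=[{"jaw": 18, "dx": -12, "dy": 0, "dz": 0, "wx": 0, "wy": 0, "wz": 0}, {"jaw": 18, "dx": -12, "dy": 0, "dz": 0, "wx": 0, "wy": 0, "wz": 0}, {"jaw": 18, "dx": -12, "dy": 0, "dz": 0, "wx": 0, "wy": 0, "wz": 0}, {"jaw": 18, "dx": -12, "dy": 0, "dz": 0, "wx": 0, "wy": 0, "wz": 0}, {"jaw": 18, "dx": -12, "dy": 0, "dz": 0, "wx": 0, "wy": 0, "wz": 0}, {"jaw": 18, "dx": -12, "dy": 0, "dz": 0, "wx": 0, "wy": 0, "wz": 0}, {"jaw": 18, "dx": -12, "dy": 0, "dz": 0, "wx": 0, "wy": 0, "wz": 0}, {"jaw": 18, "dx": -12, "dy": -4, "dz": 0, "wx": 0, "wy": 0, "wz": 0}])

```text
t: 16.95
eef_pos: [0.5855, -0.1184, 0.056]
orientation: [0.821, 0.57, 0.0, 0.0]
contact_force: [-0.1, -1.1, -0.3]
gripper_width: 0.0156
grip_force: 0.0
```

>>> apply_moves(moves=[{"jaw": 18, "dx": -9, "dy": -6, "dz": 0, "wx": 0, "wy": 0, "wz": 0}, {"jaw": 18, "dx": -9, "dy": -6, "dz": 0, "wx": 0, "wy": 0, "wz": 0}, {"jaw": 18, "dx": -9, "dy": -6, "dz": 0, "wx": 0, "wy": 0, "wz": 0}, {"jaw": 18, "dx": -7, "dy": 0, "dz": 0, "wx": 0, "wy": 0, "wz": 0}, {"jaw": 18, "dx": -6, "dy": 0, "dz": 0, "wx": 0, "wy": 0, "wz": 0}, {"jaw": 18, "dx": -6, "dy": 0, "dz": 0, "wx": 0, "wy": 0, "wz": 0}, {"jaw": 18, "dx": -4, "dy": 0, "dz": 0, "wx": 0, "wy": 0, "wz": 0}, {"jaw": 18, "dx": 0, "dy": 0, "dz": 0, "wx": 0, "wy": 0, "wz": 0}])

```text
t: 17.75
eef_pos: [0.5514, -0.1583, 0.0559]
orientation: [0.822, 0.57, 0.0, 0.0]
contact_force: [0.1, 0.1, -0.4]
gripper_width: 0.0159
grip_force: 0.0
```

```bash
python3 -c "
from h import *
st()
p=optics.snapshot('scene');save(p,'s4',(220,200,540,440),2.5)"
```

```text
t 17.75 box [ 0.0439 -0.1247] z 0.0559 yaw err -0.0007254404341253129 tilt [ 0. -0.] F [ 0.1  0.1 -0.4] w 0.015873257945309648
```

View pics/s4.png

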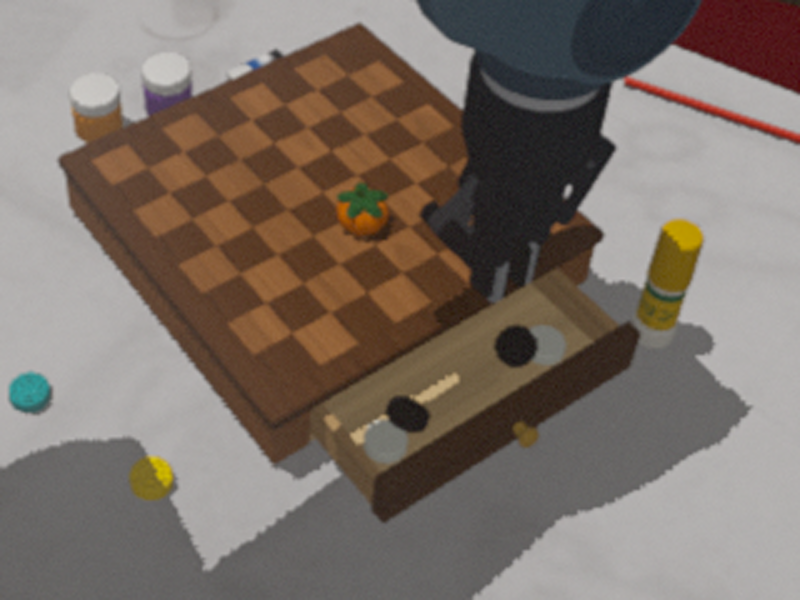

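All four men are in the drawer and the pumpkin is still in place at crop (363,212). Next I push the drawer shut with the fingers straddling the knob.

>>> apply_moves(moves=[{"jaw": 18, "dx": 0, "dy": 0, "dz": -35, "wx": 0, "wy": 0, "wz": 0}, {"jaw": 47, "dx": 0, "dy": 0, "dz": -30, "wx": 0, "wy": 0, "wz": 0}, {"jaw": 47, "dx": -30, "dy": -12, "dz": 0, "wx": 0, "wy": 0, "wz": 0}, {"jaw": 47, "dx": -30, "dy": -12, "dz": 0, "wx": 0, "wy": 0, "wz": 0}, {"jaw": 47, "dx": -30, "dy": -10, "dz": 0, "wx": 0, "wy": 0, "wz": 0}, {"jaw": 47, "dx": -26, "dy": -10, "dz": 0, "wx": 0, "wy": 0, "wz": 0}, {"jaw": 47, "dx": 0, "dy": 0, "dz": 0, "wx": 0, "wy": 0, "wz": 0}, {"jaw": 47, "dx": 0, "dy": 0, "dz": 20, "wx": 0, "wy": 0, "wz": 0}])

```text
t: 18.6
eef_pos: [0.4715, -0.2528, 0.1035]
orientation: [0.822, 0.57, 0.001, 0.003]
contact_force: [1.2, -0.7, 0.2]
gripper_width: 0.0403
grip_force: 0.0
```

>>> apply_moves(moves=[{"jaw": 47, "dx": 0, "dy": 0, "dz": 25, "wx": 0, "wy": 0, "wz": 0}, {"jaw": 47, "dx": 0, "dy": 0, "dz": 25, "wx": 0, "wy": 0, "wz": 0}, {"jaw": 47, "dx": 0, "dy": 0, "dz": 20, "wx": 0, "wy": 0, "wz": 0}, {"jaw": 47, "dx": 0, "dy": 0, "dz": 9, "wx": 0, "wy": 0, "wz": 0}, {"jaw": 47, "dx": 0, "dy": 0, "dz": 0, "wx": 0, "wy": 0, "wz": 0}])

```text
t: 19.1
eef_pos: [0.4692, -0.25, 0.0207]
orientation: [0.821, 0.571, -0.0, -0.001]
contact_force: [-0.1, 0.6, -0.2]
gripper_width: 0.0403
grip_force: 0.0
```

```bash
python3 -c "
from h import *
st()"
```

```text
t 19.1 box [-0.0011 -0.2393] z 0.0207 yaw err 0.0005627338156508066 tilt [-0.002  0.002] F [-0.1  0.6 -0.2] w 0.04032663865437859
```

>>> apply_moves(moves=[{"jaw": 47, "dx": 10, "dy": 0, "dz": 0, "wx": 0, "wy": 0, "wz": 0}, {"jaw": 47, "dx": 10, "dy": 0, "dz": 0, "wx": 0, "wy": 0, "wz": 0}, {"jaw": 47, "dx": 8, "dy": 0, "dz": 0, "wx": 0, "wy": 0, "wz": 0}, {"jaw": 47, "dx": 6, "dy": 0, "dz": 0, "wx": 0, "wy": 0, "wz": 0}, {"jaw": 47, "dx": 6, "dy": 0, "dz": 0, "wx": 0, "wy": 0, "wz": 0}, {"jaw": 47, "dx": 6, "dy": 0, "dz": 0, "wx": 0, "wy": 0, "wz": 0}, {"jaw": 47, "dx": 6, "dy": 0, "dz": 0, "wx": 0, "wy": 0, "wz": 0}, {"jaw": 47, "dx": 6, "dy": 0, "dz": 0, "wx": 0, "wy": 0, "wz": 0}])

```text
t: 19.9
eef_pos: [0.4902, -0.1966, 0.0221]
orientation: [0.821, 0.57, 0.0, 0.0]
contact_force: [-0.4, -1.7, 0.3]
gripper_width: 0.0403
grip_force: 0.7
```

>>> apply_moves(moves=[{"jaw": 47, "dx": 6, "dy": 0, "dz": 0, "wx": 0, "wy": 0, "wz": 0}, {"jaw": 47, "dx": 6, "dy": 0, "dz": 0, "wx": 0, "wy": 0, "wz": 0}, {"jaw": 47, "dx": 6, "dy": 0, "dz": 0, "wx": 0, "wy": 0, "wz": 0}, {"jaw": 47, "dx": 6, "dy": 0, "dz": 0, "wx": 0, "wy": 0, "wz": 0}, {"jaw": 47, "dx": 4, "dy": 0, "dz": 0, "wx": 0, "wy": 0, "wz": 0}, {"jaw": 47, "dx": 4, "dy": 0, "dz": 0, "wx": 0, "wy": 0, "wz": 0}, {"jaw": 47, "dx": 0, "dy": 0, "dz": 0, "wx": 0, "wy": 0, "wz": 0}])

```text
t: 20.6
eef_pos: [0.5009, -0.1661, 0.0217]
orientation: [0.821, 0.571, -0.0, -0.001]
contact_force: [0.8, 0.5, -0.4]
gripper_width: 0.0399
grip_force: 0.0
```

```bash
python3 -c "
from h import *
st()"
```

```text
t 20.6 box [-0.0007 -0.1496] z 0.0217 yaw err 0.0003642077614822714 tilt [-0.001  0.001] F [ 0.8  0.5 -0.4] w 0.039872896745325605
```

>>> apply_moves(moves=[{"jaw": 47, "dx": 2, "dy": 0, "dz": 0, "wx": 0, "wy": 0, "wz": 0}, {"jaw": 47, "dx": 2, "dy": 0, "dz": 0, "wx": 0, "wy": 0, "wz": 0}, {"jaw": 47, "dx": 2, "dy": 0, "dz": 0, "wx": 0, "wy": 0, "wz": 0}])

```text
t: 20.9
eef_pos: [0.5027, -0.161, 0.0216]
orientation: [0.821, 0.57, -0.0, -0.0]
contact_force: [-0.8, -0.3, -0.0]
gripper_width: 0.0401
grip_force: 0.6
```

>>> apply_moves(moves=[{"jaw": 47, "dx": 1, "dy": 0, "dz": 0, "wx": 0, "wy": 0, "wz": 0}, {"jaw": 47, "dx": 1, "dy": 0, "dz": 0, "wx": 0, "wy": 0, "wz": 0}])

```text
t: 21.1
eef_pos: [0.5035, -0.1596, 0.0217]
orientation: [0.821, 0.57, -0.001, 0.0]
contact_force: [-3.1, -5.5, 0.4]
gripper_width: 0.04
grip_force: 3.4
```

```bash
python3 -c "
from h import *
st()"
```

```text
t 21.1 box [-0.0006 -0.1426] z 0.0217 yaw err 0.0002076244997096799 tilt [-0.001 -0.001] F [-3.1 -5.5  0.4] w 0.039983746264844265
```

>>> apply_moves(moves=[{"jaw": 47, "dx": 1, "dy": 0, "dz": 0, "wx": 0, "wy": 0, "wz": 0}, {"jaw": 47, "dx": 1, "dy": 0, "dz": 0, "wx": 0, "wy": 0, "wz": 0}, {"jaw": 47, "dx": 0, "dy": 0, "dz": 0, "wx": 0, "wy": 0, "wz": 0}])

```text
t: 21.4
eef_pos: [0.5035, -0.1595, 0.0218]
orientation: [0.821, 0.571, -0.002, 0.001]
contact_force: [-7.1, -11.1, -0.8]
gripper_width: 0.0402
grip_force: 6.4
```

>>> apply_moves(moves=[{"jaw": 47, "dx": -10, "dy": 0, "dz": 0, "wx": 0, "wy": 0, "wz": 0}, {"jaw": 47, "dx": -30, "dy": 0, "dz": 0, "wx": 0, "wy": 0, "wz": 0}, {"jaw": 47, "dx": -40, "dy": 0, "dz": 0, "wx": 0, "wy": 0, "wz": 0}, {"jaw": 47, "dx": 0, "dy": 0, "dz": -30, "wx": 0, "wy": 0, "wz": 0}, {"jaw": 47, "dx": 0, "dy": 0, "dz": -40, "wx": 0, "wy": 0, "wz": 0}, {"jaw": 47, "dx": 0, "dy": 0, "dz": -40, "wx": 0, "wy": 0, "wz": 0}, {"jaw": 47, "dx": 0, "dy": 0, "dz": 0, "wx": 0, "wy": 0, "wz": 0}])

```text
t: 22.1
eef_pos: [0.4802, -0.2351, 0.1386]
orientation: [0.821, 0.57, 0.002, 0.006]
contact_force: [0.5, 0.1, 1.3]
gripper_width: 0.0399
grip_force: 0.0
```

```bash
python3 -c "
from h import *
st()
p=optics.snapshot('scene');save(p,'s5',(220,200,540,440),2.5)"
```

```text
t 22.1 box [ 0.004  -0.2216] z 0.1386 yaw err -0.0003302842972972009 tilt [ 0.011 -0.007] F [0.5 0.1 1.3] w 0.039863362939928454
```

View pics/s5.png

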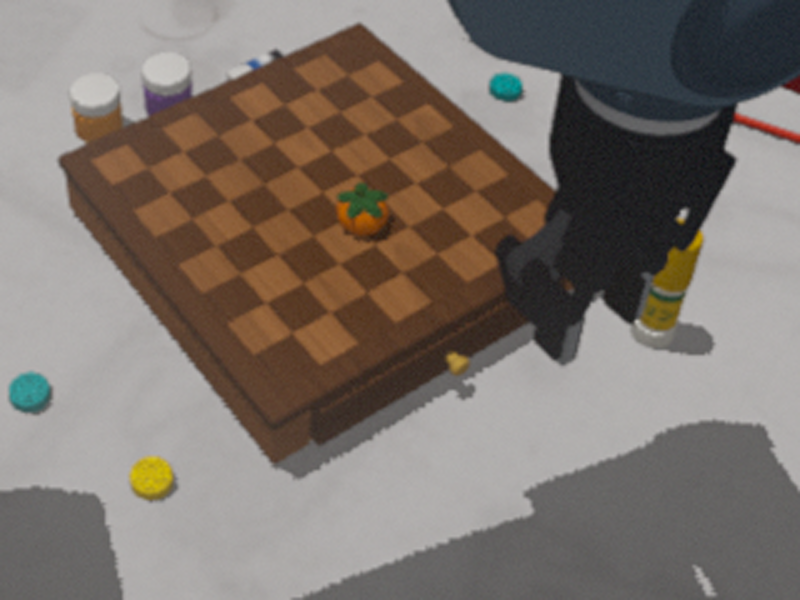

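The drawer is shut against its stop, the board holds only the pumpkin, and the glue stick is still standing at crop (665,290). The gripper is clear of everything.

```bash
python3 -c "
from h import *
print(r.job_done())"
```

```text
the job is handed in; nothing more can be done
None
```

All four men were swept into the drawer and the drawer pushed shut to its stop, with the pumpkin and the things round the box left where they stood; the job is handed in, and no verdict was returned.

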